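# Turn the cover plate right side up

### The arm

A 6-joint arm with a two-finger parallel gripper is mounted at the origin on a cart in front of the work surface, level with it; the furniture and walls round the work are solid. World frame = base frame: x ahead of the robot, y to its left, z up, the work surface at z = 0. Lengths are in m, angles in rad, forces in N, time in s.
With the tool pointing down it reaches from about 0.325 to 0.9 m from the base axis. Payload 6.1 kg.
Tool frame: the origin (TCP) lies midway between the tips of the shut fingers; the grasp point (between the pads) lies 19 mm behind it (arm.pinch_z is the distance from the TCP to the grasp point, in m); z points along the fingers, y is the direction in which the jaws open and shut (so a half turn about z gives the same grasp; the last joint's range is limited). The gripper opens to 87 mm and grips with 3 to 60 N. Pads are 19 mm wide; open, the fingers measure 117 mm over their backs; the gripper's body (75 mm by 190 mm) begins 51 mm behind the grasp point.
Start: joints at [-1.378, 0.22, 1.526, -0, 1.395, -0.126], TCP at [0.196, -0.594, 0.223] pointing down, gripper open.
Joint ranges: [-2.98, 2.98], [-0.91, 2.08], [0.09, 2.57], [-1.24, 4.39], [0.2, 2.65], [-2.68, 2.68]. Speed limits (rad/s): [2.57, 2.57, 3.01, 3.14, 3.14, 3.14].

### API

Orientations are given as a 3x3 rotation matrix whose columns are the frame's x, y, z axes.
In Python, from cell import arm gives the robot as it stands.
- The arm moves only by the shell command python3 -m creep 'ROWS'. ROWS is JSON, a list that holds one entry, the list of rows, each a list of 7 numbers: the turn, a rotation vector about the tool's x, y, z in rad, then the shift along the tool's x, y, z in m, then the finger opening in m, from 0 to 0.087. In form: [[[rx, ry, rz, dx, dy, dz, fingers], ...]]. A call has 1 to 20 rows; each row is the pose to reach, as a shift and turn from the pose measured when the call began, along the tool's axes at that moment; what a row does not reach only later rows make up. A row lasts 1/10 s, in which the tool goes at most 50 mm and 8.59 degrees, less where a joint would pass 70% of its speed; a pose out of reach is approached as far as the arm can. A call with a gripper value outside its range is refused whole. The fingers move at their own pace and stop on an object; the grip force is fixed at half the most. Time passes only in rows, so rows that repeat a pose let the fingers close. It gives the time, the measured TCP pose, the force and the opening at its end, in the units of the state.
- arm.sense(): the state, without advancing time (a new reading comes with each control period).
- arm.snapshot(name): name is "scene" or "top" or "wrist"; returns a dict with "image" (420x560x3 uint8, red, green, blue), "fx", "fy", "cx", "cy" (pixels), "view" (4x4, takes a point from world to camera coordinates). Camera axes: x right, y down, z forward; pixel columns grow to the right and rows downward; lengths in m; the calibration is good to about 2 mm. A picture is of the moment at which its call begins. There is no depth.
- arm.hand_in(): hands the job in, once; it reports no verdict.
Trained networks look in a picture, given as the dict that the camera call returned (one of the last four; its "shot" number tells which), for a name from the list of things; names that differ only in an ending like _2 or _b are one class to them, and where a whole thing is asked for, a point or a joint stands for the part that bears it (a point fixed in the world has none). Each returns a list of dicts, best first, with "conf" (0 to 1); they miss things now and then, are a little off and sometimes report something else, mostly with a low value. They report only what shows in the picture. A call takes as long as a camera call.
- arm.spot_in(picture, label): "point" ([column, row] in pixels, amid what is visible of it).
The state is a dict: "clock": time; "joint_positions": joint angles; "joint_vel": joint speeds; "joint_torque": joint torques, N m; "ee_pos": TCP position; "tcp_rot": TCP orientation; "wrist_force": force on the tool from outside, world axes, zero at the start; "ft_torque": the same for the moment, N m; "gripper_width": opening from 0.0 (shut) to 1.0 (fully open).
Only numpy, scipy, OpenCV 4.12 (cv2) and the standard library are available. Lean on these libraries where they do the work, as an engineer would, in place of code of your own. Each camera call takes 0.05 s, during which the arm holds its last target.

### The job

Two blue housing covers lie on the turning stand, and one of them is inside up (bare metal with a black gasket). Slide that one off the grey upper deck until it drops onto the stand's low bright ledge with its leading edge sticking out over the stand's side, then get under that edge and turn the cover over, back onto the deck, so that it lies flat there with its painted side up. Leave the other cover lying where it is.

Things in the scene. Friction and masses are not known exactly. Their poses are not given: they have to be found in the camera images.
- turn_stand: fixed metal stand, 180 mm (its x) by 244 mm (y), two flat levels. Origin at worktop level, mid-width, below the step between them; x points from ledge to deck, roughly to the robot's right; y roughly away from the robot; z up. Upper deck: grey, top at z = 87 mm, x = 0 to +120 mm. Low ledge: bright metal, top at z = 80 mm, x = -60 mm to 0; free space beyond it
- stand_step (a point): middle of the top edge of the 7 mm step where the deck ends above the ledge; axes as the stand. A cover lying on the ledge, its deck-side edge against the step, sticks out 25 mm past the stand's side; if that overhanging edge is raised, the cover hinges at the step and tips over onto the deck
- plate_wrong_center (a point): centre (half-way up) of the cover to turn: rigid plate 85 (its x) x 90 (y) x 6 mm (z), 0.13 kg, blue edges and outside; bare metal inside with black gasket frame, up at the start. Its z points out of the inside face. Starts flat on the deck, in the near or far half, 90 mm edges about parallel to the step, leading edge 5 to 20 mm from the step
- plate_right_center (a point): centre (half-way up) of the other cover, same size, blue painted side already up, lying beside the first on the upper deck, some 30 mm away; to be left alone.

How it is judged:
By the outcome, as a careful person would: the job done as asked, in the order asked, and still so for the second after the job is handed in, with the robot touching nothing.
It also fails if it takes over 48 s, if anything falls off the work surface, if the arm or the gripper's body presses on something with over 40 N, if the wrist force passes 120 N, or if a joint passes its speed limit or range.

## Working session

There is one attempt and no reset: what is moved stays moved. The work goes in short steps, Python scripts to look and compute and a shell command to move; the robot and the scene stay as the last step left them, time stands still between calls to the robot, and variables do not carry over. Pictures are saved under pics/ and viewed, and the job is handed in when it is done.

```bash
mkdir -p pics; ls
cat > h.py <<'E'
import numpy as np, cv2
from cell import arm
def snap(n,f):
    s=arm.snapshot(n); cv2.imwrite('pics/'+f+'.png',s['image'][:,:,::-1]); return s
def ray(s,p,z):
    V=np.array(s['view']); R=V[:3,:3]; t=V[:3,3]; c=-R.T@t
    d=R.T@np.array([(p[0]-s['cx'])/s['fx'],(p[1]-s['cy'])/s['fy'],1])
    return c+d*(z-c[2])/d[2]
def proj(s,P):
    V=np.array(s['view']); q=V[:3,:3]@np.array(P)+V[:3,3]
    return [s['fx']*q[0]/q[2]+s['cx'],s['fy']*q[1]/q[2]+s['cy']]
E
python3 - <<'E'
from h import *
np.set_printoptions(precision=4,suppress=True)
for n in('top','scene'):
    s=snap(n,n+'0')
    for l in('turn_stand','stand_step','plate_wrong_center','plate_right_center'):
        for d in arm.spot_in(s,l)[:2]: print(n,l,d,ray(s,d['point'],.09))
st=arm.sense();print(st['clock'],st['ee_pos'],st['tcp_rot'],arm.pinch_z)
E
```

```text
pics
top turn_stand {'point': [247.4, 198.5], 'conf': 0.75} [0.5451 0.1822 0.09  ]
top stand_step {'point': [248.2, 195.0], 'conf': 0.94} [0.5508 0.181  0.09  ]
top plate_wrong_center {'point': [295.2, 165.4], 'conf': 0.76} [0.6005 0.1057 0.09  ]
top plate_right_center {'point': [281.0, 238.1], 'conf': 0.64} [0.482  0.1269 0.09  ]
scene turn_stand {'point': [264.2, 222.7], 'conf': 0.6} [0.4878 0.2042 0.09  ]
scene stand_step {'point': [262.8, 228.8], 'conf': 0.61} [0.4795 0.2136 0.09  ]
scene plate_wrong_center {'point': [264.2, 160.6], 'conf': 0.94} [0.6001 0.1125 0.09  ]
scene plate_right_center {'point': [309.4, 201.2], 'conf': 0.95} [0.479  0.1227 0.09  ]
0.5 [ 0.1959 -0.5935  0.2225] [[ 0.9496  0.3134 -0.    ]
 [ 0.3134 -0.9496  0.    ]
 [-0.     -0.     -1.    ]] 0.0187
```

View pics/top0.png

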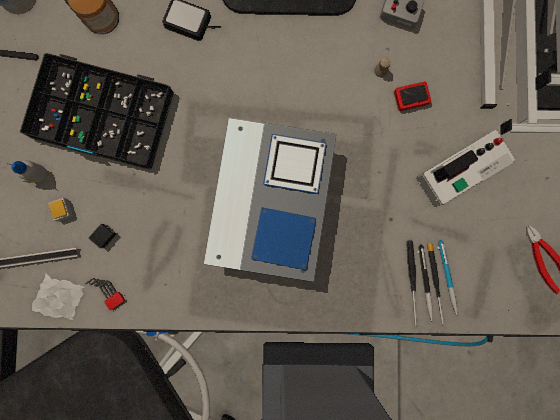

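View pics/scene0.png

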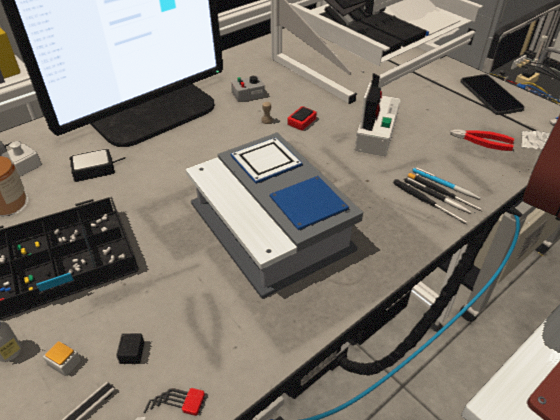

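The inside-up cover is the far one (top view, about (295,165)). The painted one is nearer, at about (283,238). Next I get the stand frame and the cover corners from the top view.

Run:
```python
from h import *
s=snap('top','top1'); im=s['image']
c=cv2.resize(im[105:295,190:350,::-1],None,fx=3.1,fy=3.1,interpolation=cv2.INTER_CUBIC); cv2.imwrite('pics/crop.png',c)
bright=(im.min(2)>165).astype('uint8')
hsv=cv2.cvtColor(im,cv2.COLOR_RGB2HSV)
blue=((hsv[...,0]>100)&(hsv[...,0]<125)&(hsv[...,1]>140)).astype('uint8')
for nm,m in(('bright',bright),('blue',blue)):
    n,l,st,ce=cv2.connectedComponentsWithStats(m)
    for i in range(1,n):
        if st[i,4]>60 and 190<ce[i][0]<350 and 105<ce[i][1]<295:
            cs,_=cv2.findContours((l==i).astype('uint8'),0,2); r=cv2.minAreaRect(np.vstack(cs)); b=cv2.boxPoints(r)
            print(nm,st[i],b.round(1).tolist())
            z=.08 if st[i,3]>120 else .093
            print([ray(s,p,z)[:2].round(4).tolist() for p in b], ray(s,r[0],z).round(4))
print(np.array(s['view']).round(3),s['fx'])
```

```text
bright [ 204  118   60  152 5207] [[203.60000610351562, 263.29998779296875], [227.89999389648438, 117.5], [263.29998779296875, 123.4000015258789], [239.0, 269.20001220703125]]
[[0.4396, 0.2513], [0.6804, 0.218], [0.6716, 0.1593], [0.4311, 0.1939]] [0.5542 0.2058 0.08  ]
bright [265 136  59  56 763] [[264.5, 183.10000610351562], [272.5, 134.8000030517578], [324.3999938964844, 143.39999389648438], [316.3999938964844, 191.6999969482422]]
[[0.5702, 0.155], [0.6498, 0.1434], [0.637, 0.0587], [0.5576, 0.071]] [0.6035 0.107  0.093 ]
bright [ 274  145   42   38 1193] [[273.79998779296875, 176.3000030517578], [279.20001220703125, 144.0], [315.20001220703125, 150.0], [309.79998779296875, 182.3000030517578]]
[[0.5815, 0.1402], [0.6346, 0.1323], [0.6258, 0.0737], [0.5728, 0.0818]] [0.6036 0.107  0.093 ]
blue [ 252  208   64   62 2850] [[251.10000610351562, 258.6000061035156], [261.3999938964844, 206.89999389648438], [315.79998779296875, 217.8000030517578], [305.5, 269.5]]
[[0.4484, 0.1741], [0.5316, 0.1592], [0.5154, 0.0714], [0.4325, 0.087]] [0.4818 0.1229 0.093 ]
[[ 0.016 -1.     0.01   0.112]
 [-0.996 -0.017 -0.086  0.536]
 [ 0.086 -0.009 -0.996  0.907]
 [ 0.     0.     0.     1.   ]] 533.7904082193644
```

View pics/crop.png

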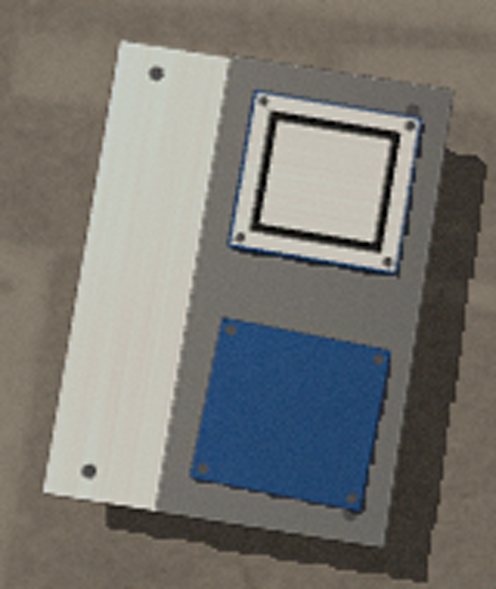

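```bash
python3 -m creep '[[[0,0,-0.4,0.2,-0.165,0,0.045],[0,0,-1.11,0.575,-0.474,0.02,0.045],[0,0,-1.11,0.575,-0.474,0.02,0.045],[0,0,-1.11,0.575,-0.474,0.02,0.045],[0,0,-1.11,0.575,-0.474,0.02,0.045],[0,0,-1.11,0.575,-0.474,0.02,0.045],[0,0,-1.11,0.575,-0.474,0.02,0.045],[0,0,-1.11,0.575,-0.474,0.02,0.045],[0,0,-1.11,0.575,-0.474,0.02,0.045],[0,0,-1.11,0.575,-0.474,0.02,0.045],[0,0,-1.11,0.575,-0.474,0.02,0.045],[0,0,-1.11,0.575,-0.474,0.02,0.045],[0,0,-1.11,0.575,-0.474,0.02,0.045],[0,0,-1.11,0.575,-0.474,0.02,0.045],[0,0,-1.11,0.575,-0.474,0.02,0.045],[0,0,-1.11,0.575,-0.474,0.02,0.045],[0,0,-1.11,0.575,-0.474,0.02,0.045],[0,0,-1.11,0.575,-0.474,0.02,0.045]]]'
cat >> h.py <<'E'
np.set_printoptions(precision=4,suppress=True)
S0=np.array([.5515,.176,0]); XS=np.array([-.14,-.99,0]); YS=np.array([.99,-.14,0]); RS=np.array([XS,YS,[0,0,1]])
def st():
    s=arm.sense(); print(s['clock'],'ee',s['ee_pos'],'stand',RS@(np.array(s['ee_pos'])-S0),'F',s['wrist_force'],'q',s['joint_positions']); print(np.array(s['tcp_rot'])); return s
E
python3 - <<'E'
from h import *
st(); w=snap('wrist','w1'); print(w['fx'],w['fy']); 
s=arm.snapshot('top');print(s['fx'],s['fy'])
E
```

```text
clock: 2.35
ee_pos: [0.5929, 0.0361, 0.2024]
tcp_rot: [[0.142, 0.99, -0.0], [0.99, -0.142, -0.0], [-0.0, -0.0, -1.0]]
wrist_force: [0.4, -1.0, -0.1]
gripper_width: 0.513
2.35 ee [0.5929 0.0361 0.2024] stand [0.1327 0.0606 0.2024] F [ 0.3929 -1.0191 -0.1126] q [-0.0716  0.1621  1.6316 -0.0005  1.3483  0.071 ]
[[ 0.1419  0.9899 -0.0005]
 [ 0.9899 -0.1419 -0.0004]
 [-0.0005 -0.0004 -1.    ]]
311.4192751199735 311.4192751199735
533.7904082193644 533.7904082193644
```

View pics/w1.png

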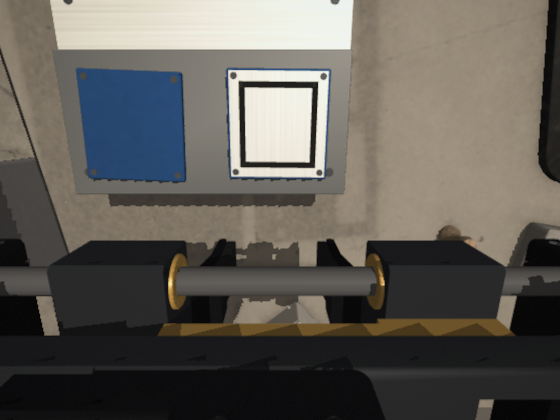

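The wrist view shows the cover at columns 227–330 and rows 68–180, with the step at row about 50. The deck's near edge is at row about 193. The fingers straddle the cover's column range.

Run:
```python
from h import *
w=arm.snapshot('wrist')
for n,p,z in [('step L',(57,50),.087),('step R',(351,50),.087),('deckend L',(77,193),.087),('deckend R',(345,193),.087),('lead L',(227,68),.093),('lead R',(329,69),.093),('trail L',(229,179),.093),('trail R',(328,180),.093),('blue',(78,68),.093),('blue',(183,181),.093)]:
    P=ray(w,p,z); print(n,P,RS@(P-S0))
```

```text
step L [0.4365 0.1903 0.087 ] [ 0.002  -0.1158  0.087 ]
step R [0.6727 0.156  0.087 ] [0.0028 0.1228 0.087 ]
deckend L [0.4164 0.0737 0.087 ] [ 0.1202 -0.1195  0.087 ]
deckend R [0.6575 0.0386 0.087 ] [0.1212 0.1242 0.087 ]
lead L [0.5713 0.156  0.093 ] [0.017  0.0224 0.093 ]
lead R [0.6525 0.1435 0.093 ] [0.018  0.1045 0.093 ]
trail L [0.5565 0.0672 0.093 ] [0.107  0.0201 0.093 ]
trail R [0.6426 0.0538 0.093 ] [0.1082 0.1073 0.093 ]
blue [0.4526 0.1733 0.093 ] [ 0.0165 -0.0975  0.093 ]
blue [0.516  0.0713 0.093 ] [ 0.1086 -0.0204  0.093 ]
```

```bash
python3 -m creep '[[[0,0,0,0,0,0.05,0.045],[0,0,0,0,0,0.09,0.045],[0,0,0,0,0,0.11,0.045],[0,0,0,0,0,0.113,0.045],[0,0,0,0,0,0.113,0.045],[0,0,0,0.008,0,0.113,0.045],[0,0,0,0.014,0,0.113,0.045],[0,0,0,0.020,0,0.113,0.045],[0,0,0,0.026,0,0.113,0.045],[0,0,0,0.032,0,0.113,0.045],[0,0,0,0.038,0,0.113,0.045],[0,0,0,0.044,0,0.113,0.045]]]'
python3 - <<'E'
from h import *
st(); w=snap('wrist','w2')
E
```

```text
clock: 3.7
ee_pos: [0.5994, 0.0796, 0.0898]
tcp_rot: [[0.143, 0.99, 0.0], [0.99, -0.143, -0.0], [-0.0, 0.0, -1.0]]
wrist_force: [1.4, -2.0, 1.3]
gripper_width: 0.518
3.7 ee [0.5994 0.0796 0.0898] stand [0.0887 0.061  0.0898] F [ 1.4455 -2.0483  1.2544] q [ 0.0018  0.2989  1.6935 -0.0003  1.1489  0.1457]
[[ 0.1432  0.9897  0.0003]
 [ 0.9897 -0.1432 -0.0003]
 [-0.0003  0.0003 -1.    ]]
```

View pics/w2.png

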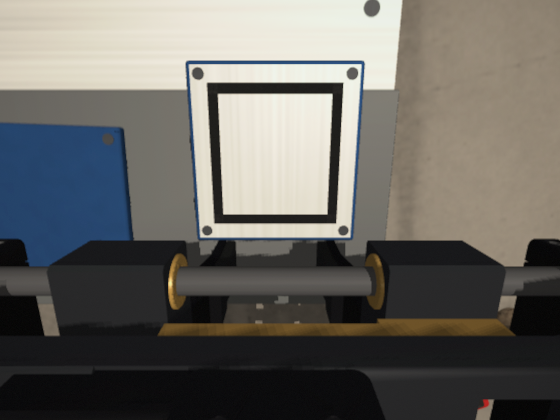

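```bash
python3 -m creep '[[[0,0,0,0.006,0,0,0.045],[0,0,0,0.012,0,0,0.045],[0,0,0,0.018,0,0,0.045],[0,0,0,0.024,0,0,0.045],[0,0,0,0.030,0,0,0.045],[0,0,0,0.036,0,0,0.045],[0,0,0,0.042,0,0,0.045],[0,0,0,0.048,0,0,0.045],[0,0,0,0.053,0,0,0.045],[0,0,0,0.058,0,0,0.045],[0,0,0,0.063,0,0,0.045],[0,0,0,0.067,0,0,0.045],[0,0,0,0.071,0,0,0.045],[0,0,0,0.074,0,0,0.045],[0,0,0,0.076,0,0,0.045],[0,0,0,0.076,0,0,0.045]]]'
python3 - <<'E'
from h import *
st(); w=snap('wrist','w3'); snap('scene','s3')
E
```

```text
clock: 5.35
ee_pos: [0.6103, 0.1561, 0.0898]
tcp_rot: [[0.143, 0.99, 0.0], [0.99, -0.143, 0.001], [0.001, 0.0, -1.0]]
wrist_force: [0.2, -1.0, 0.2]
gripper_width: 0.521
5.35 ee [0.6103 0.1561 0.0898] stand [0.0115 0.061  0.0898] F [ 0.1799 -1.021   0.1705] q [0.125  0.3537 1.6237 0.0007 1.1638 0.2678]
[[ 0.1426  0.9898  0.0004]
 [ 0.9898 -0.1427  0.0007]
 [ 0.0007  0.0003 -1.    ]]
```

View pics/w3.png

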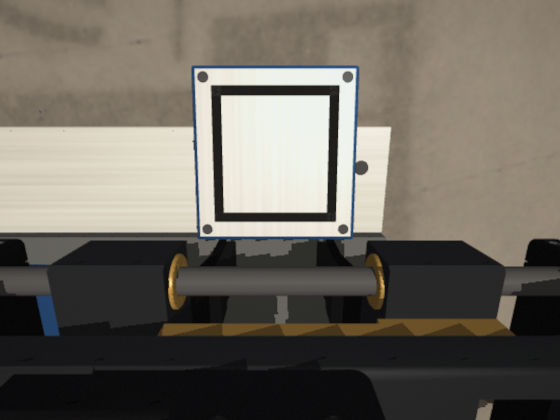

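View pics/s3.png

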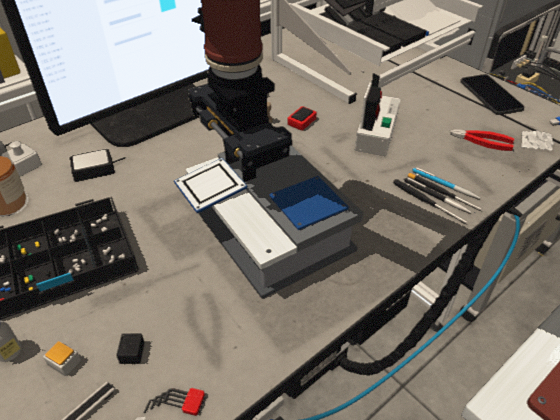

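The cover's trailing edge is at row 239 and the step at row 234, so it is 2–3 mm short of dropping. I push on slowly.

```bash
python3 -m creep '[[[0,0,0,0.001,0,0,0.045],[0,0,0,0.002,0,0,0.045],[0,0,0,0.003,0,0,0.045],[0,0,0,0.004,0,0,0.045],[0,0,0,0.004,0,0,0.045]]]'
python3 - <<'E'
from h import *
st(); w=snap('wrist','w4')
E
```

```text
clock: 5.95
ee_pos: [0.611, 0.1599, 0.0899]
tcp_rot: [[0.143, 0.99, 0.001], [0.99, -0.143, 0.001], [0.001, 0.0, -1.0]]
wrist_force: [-0.4, -0.6, -0.3]
gripper_width: 0.516
5.95 ee [0.611  0.1599 0.0899] stand [0.0076 0.0612 0.0899] F [-0.3745 -0.5505 -0.2593] q [0.1308 0.3569 1.6194 0.0006 1.1647 0.2739]
[[ 0.1428  0.9897  0.0005]
 [ 0.9897 -0.1428  0.0007]
 [ 0.0007  0.0004 -1.    ]]
```

View pics/w4.png

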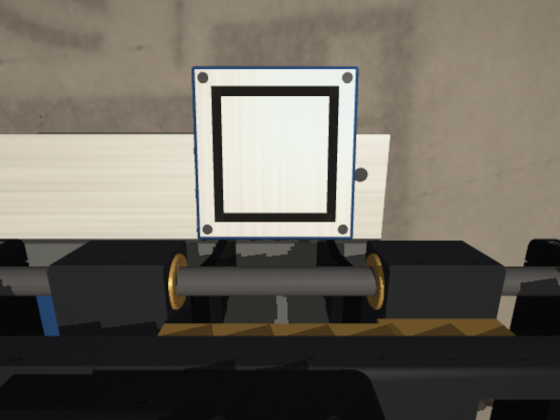

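```bash
python3 -m creep '[[[0,0,0,0.001,0,0,0.045],[0,0,0,0.002,0,0,0.045],[0,0,0,0.003,0,0,0.045],[0,0,0,0.004,0,0,0.045],[0,0,0,0.004,0,0,0.045]]]'
python3 - <<'E'
from h import *
st(); w=snap('wrist','w5')
E
```

```text
clock: 6.5
ee_pos: [0.6116, 0.164, 0.0899]
tcp_rot: [[0.143, 0.99, 0.001], [0.99, -0.143, 0.001], [0.001, 0.0, -1.0]]
wrist_force: [-0.4, -0.6, 0.1]
gripper_width: 0.522
6.5 ee [0.6116 0.164  0.0899] stand [0.0035 0.0611 0.0899] F [-0.3856 -0.5613  0.1029] q [0.1372 0.3603 1.6149 0.0007 1.1657 0.2801]
[[ 0.1427  0.9898  0.0006]
 [ 0.9898 -0.1427  0.0007]
 [ 0.0008  0.0005 -1.    ]]
```

View pics/w5.png

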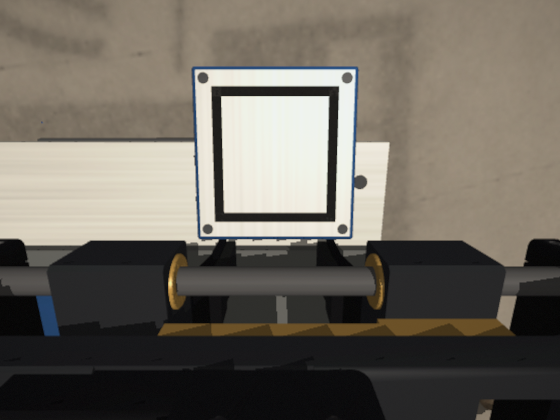

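```bash
python3 -m creep '[[[0,0,0,-0.01,0,0,0.045],[0,0,0,-0.03,0,-0.02,0.045],[0,0,0,-0.03,0,-0.06,0.045],[0,0,0,-0.03,0,-0.11,0.045],[0,0,0,-0.03,0,-0.11,0.045]]]'
python3 - <<'E'
from h import *
st(); w=snap('wrist','w6'); snap('scene','s6')
E
```

```text
clock: 7.05
ee_pos: [0.6119, 0.1339, 0.2091]
tcp_rot: [[0.143, 0.99, 0.015], [0.99, -0.143, 0.002], [0.004, 0.014, -1.0]]
wrist_force: [1.9, 1.1, -0.4]
gripper_width: 0.518
7.05 ee [0.6119 0.1339 0.2091] stand [0.0332 0.0657 0.2091] F [ 1.9072  1.0794 -0.4151] q [0.0891 0.2208 1.5515 0.0008 1.3543 0.2327]
[[ 0.1432  0.9896  0.0148]
 [ 0.9897 -0.1432  0.0021]
 [ 0.0042  0.0144 -0.9999]]
```

View pics/w6.png

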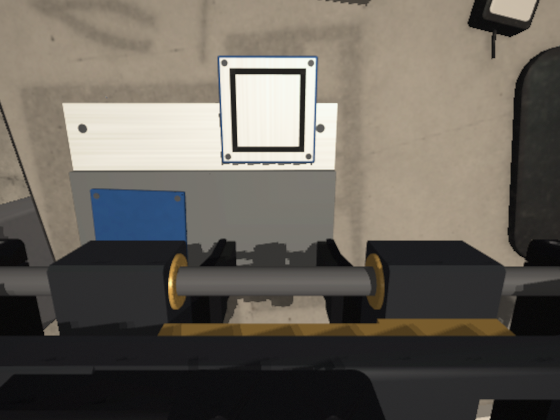

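View pics/s6.png

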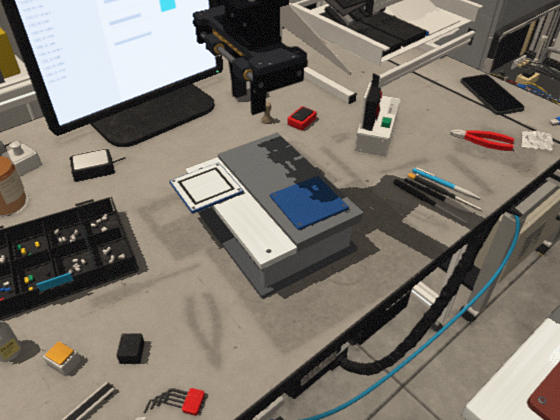

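The cover is on the ledge, trailing edge at row 162 and step at row 170. There is a small gap to measure.

Run:
```python
from h import *
w=arm.snapshot('wrist')
im=w['image'];cv2.imwrite('pics/c7.png',cv2.resize(im[40:190,190:350,::-1],None,fx=4,fy=4,interpolation=cv2.INTER_CUBIC))
for n,p,z in [('step L',(73,170),.087),('step R',(335,170),.087),('lead L',(219,57),.086),('lead R',(317,57),.086),('trail L',(222,163),.086),('trail R',(315,163),.086),('ledge end',(65,103),.08),('ledge end',(337,103),.08)]:
    P=ray(w,p,z); print(n,P,RS@(P-S0))
st()
```

```text
step L [0.4361 0.1927 0.087 ] [-0.0004 -0.1165  0.087 ]
step R [0.6666 0.1591 0.087 ] [0.0007 0.1163 0.087 ]
lead L [0.5816 0.2647 0.086 ] [-0.092   0.0174  0.086 ]
lead R [0.6611 0.2533 0.086 ] [-0.0918  0.0976  0.086 ]
trail L [0.5679 0.1796 0.086 ] [-0.0059  0.0158  0.086 ]
trail R [0.6498 0.1677 0.086 ] [-0.0055  0.0984  0.086 ]
ledge end [0.4425 0.2493 0.08  ] [-0.0573 -0.1181  0.08  ]
ledge end [0.6751 0.2156 0.08  ] [-0.0565  0.1168  0.08  ]
7.2 ee [0.6072 0.1337 0.2001] stand [0.0341 0.0611 0.2001] F [-0.1888  0.832  -0.3167] q [0.0896 0.2275 1.5608 0.0007 1.352  0.2329]
[[ 0.143   0.9897  0.0012]
 [ 0.9897 -0.143   0.0008]
 [ 0.001   0.0011 -1.    ]]
```

View pics/c7.png

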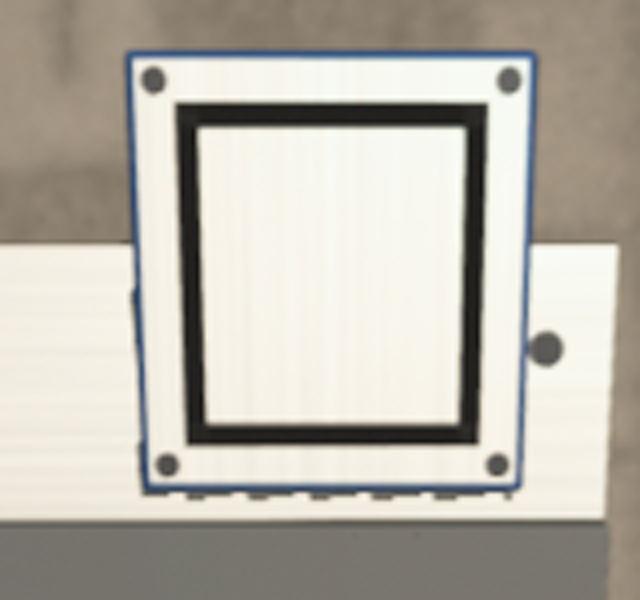

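```bash
python3 -m creep '[[[0,0,0,0.04,0,-0.05,0.045],[0,0,0,0.09,0,-0.05,0.045],[0,0,0,0.14,0,-0.05,0.045],[0,-0.14,0,0.18,0,-0.05,0.045],[0,-0.28,0,0.2,0,-0.05,0.045],[0,-0.42,0,0.2,0,-0.05,0.045],[0,-0.5,0,0.2,0,-0.05,0.045],[0,-0.5,0,0.2,0,-0.05,0.045]]]'
python3 - <<'E'
from h import *
st(); snap('scene','s8')
E
```

```text
clock: 8.0
ee_pos: [0.6336, 0.3336, 0.2436]
tcp_rot: [[0.118, 0.99, -0.073], [0.867, -0.139, -0.479], [-0.484, -0.007, -0.875]]
wrist_force: [-0.2, -0.2, -0.6]
gripper_width: 0.518
8.0 ee [0.6336 0.3336 0.2436] stand [-0.1675  0.0592  0.2436] F [-0.2364 -0.1964 -0.6477] q [ 0.5516  0.736   0.8721 -0.3949  1.8547  0.6394]
[[ 0.1184  0.9903 -0.073 ]
 [ 0.867  -0.1389 -0.4786]
 [-0.4841 -0.0066 -0.875 ]]
```

View pics/s8.png

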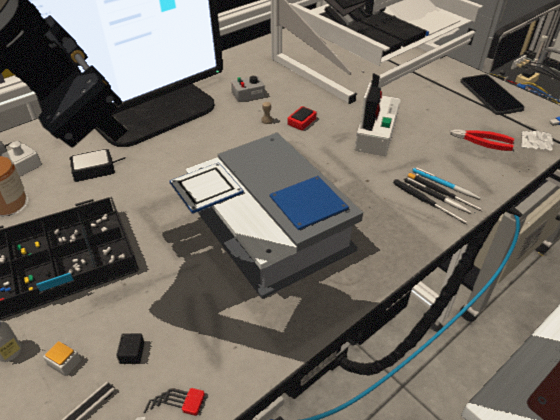

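```bash
cat >> h.py <<'E'
from scipy.spatial.transform import Rotation as Ro
def row(ps,a):
    """ps stand-frame TCP (m), a deg below horizontal"""
    s=arm.sense(); R=np.array(s['tcp_rot']); a=np.radians(a); Z=np.array([0,0,1.])
    z=XS/np.linalg.norm(XS)*np.cos(a)-Z*np.sin(a); y=YS/np.linalg.norm(YS); x=np.cross(y,z)
    T=np.stack([x,y,z],1); r=Ro.from_matrix(R.T@T).as_rotvec(); d=R.T@(S0+RS.T@np.array(ps)-np.array(s['ee_pos']))
    print(ps,np.concatenate([r,d]).round(4).tolist())
E
python3 - <<'E'
from h import *
row((-.15,.0575,.16),40);row((-.15,.0575,.1),35);row((-.15,.0575,.058),35)
E
```

```text
(-0.15, 0.0575, 0.16) [-0.004, -0.3708, 0.0024, 0.0265, -0.0023, 0.0828]
(-0.15, 0.0575, 0.1) [-0.0039, -0.458, 0.0026, 0.0554, -0.0021, 0.1354]
(-0.15, 0.0575, 0.058) [-0.0039, -0.458, 0.0026, 0.0756, -0.0019, 0.1722]
```

```bash
python3 -m creep '[[[0,-0.12,0,0.009,0,0.027,0.045],[0,-0.24,0,0.018,-0.001,0.054,0.045],[-0.004,-0.37,0.002,0.0265,-0.002,0.083,0.045],[-0.004,-0.458,0.003,0.04,-0.002,0.11,0.045],[-0.004,-0.458,0.003,0.055,-0.002,0.135,0.045],[-0.004,-0.458,0.003,0.055,-0.002,0.135,0.045]]]'
python3 - <<'E'
from h import *
st(); snap('scene','s9'); row((-.15,.0575,.055),35); row((-.075,.0575,.053),35)
E
```

```text
clock: 8.65
ee_pos: [0.6272, 0.3132, 0.0931]
tcp_rot: [[0.073, 0.99, -0.122], [0.564, -0.141, -0.813], [-0.822, -0.01, -0.569]]
wrist_force: [-0.6, -0.7, -1.6]
gripper_width: 0.522
8.65 ee [0.6272 0.3132 0.0931] stand [-0.1465  0.0557  0.0931] F [-0.5573 -0.7035 -1.6403] q [ 0.6363  1.1437  0.6911 -0.6928  1.996   0.7113]
[[ 0.0725  0.9899 -0.1216]
 [ 0.5645 -0.1413 -0.8133]
 [-0.8222 -0.0096 -0.5691]]
(-0.15, 0.0575, 0.055) [-0.0042, 0.0026, 0.0027, 0.0365, 0.0006, 0.0222]
(-0.075, 0.0575, 0.053) [-0.0042, 0.0026, 0.0027, -0.0047, 0.0007, 0.0849]
```

View pics/s9.png

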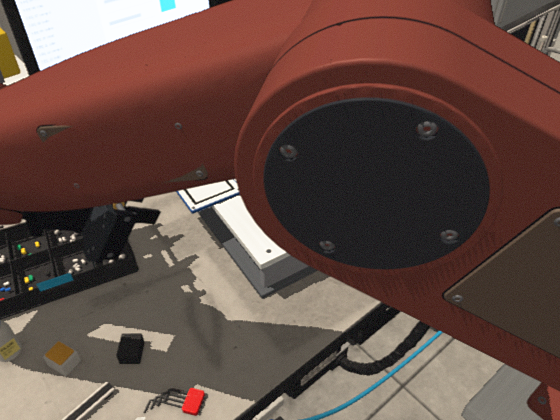

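Run:
```python
from h import *
w=snap('wrist','w9'); t=snap('top','t9')
t0=t
for p in [(172,92),(152,168),(48,55),(22,130)]: print(p,ray(t,p,.03))
s=arm.snapshot('scene')
for z in(0,.02,.04): print(z,[proj(s,ray(t,p,z)) for p in [(152,168),(22,130)]])
```

```text
(172, 92) [0.7373 0.3224 0.03  ]
(152, 168) [0.6018 0.3524 0.03  ]
(48, 55) [0.7999 0.5428 0.03  ]
(22, 130) [0.6647 0.5806 0.03  ]
0 [[np.float64(139.04742268295325), np.float64(268.0607049264496)], [np.float64(-34.188398956294634), np.float64(325.07033195418114)]]
0.02 [[np.float64(140.5751288552043), np.float64(259.25306918274737)], [np.float64(-31.545246674497093), np.float64(315.00317116205)]]
0.04 [[np.float64(142.1540073576966), np.float64(250.15041123313375)], [np.float64(-28.816531790102204), np.float64(304.6101220417765)]]
```

View pics/w9.png

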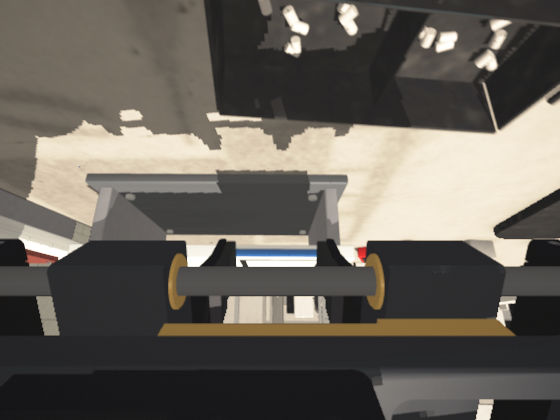

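View pics/t9.png

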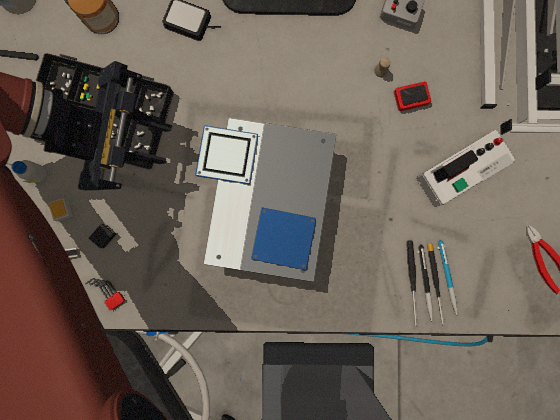

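Run:
```python
from h import *
im=cv2.imread('pics/s0.png') if 0 else cv2.imread('pics/scene0.png')
cv2.imwrite('pics/cs.png',cv2.resize(im[190:290,60:180],None,fx=5,fy=5,interpolation=cv2.INTER_CUBIC))
w=arm.snapshot('wrist'); V=np.array(w['view']); print(-V[:3,:3].T@V[:3,3])
```

```text
[0.656  0.4865 0.1416]
```

View pics/cs.png

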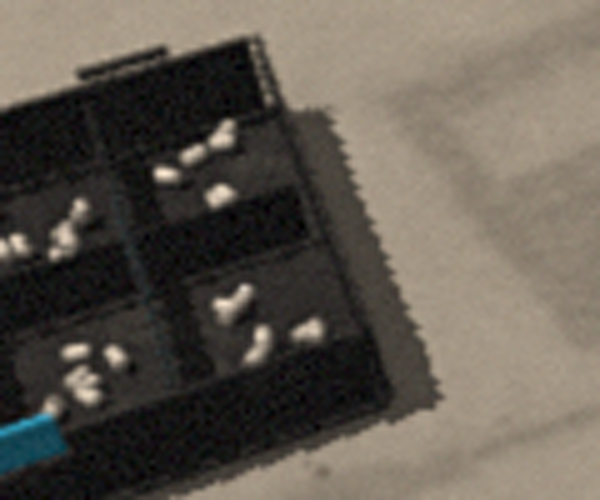

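Run:
```python
from h import *
st(); row((-.15,.0575,.053),35); row((-.115,.0575,.053),35); row((-.075,.0575,.053),35)
```

```text
8.9 ee [0.6314 0.3164 0.1052] stand [-0.1502  0.0594  0.1052] F [ 0.1478 -0.7339  0.51  ] q [ 0.637   1.1318  0.6824 -0.6957  1.9989  0.711 ]
[[ 0.0861  0.9899 -0.1124]
 [ 0.5712 -0.1415 -0.8085]
 [-0.8162  0.0054 -0.5777]]
(-0.15, 0.0575, 0.053) [0.0019, -0.005, -0.0053, 0.0425, -0.0022, 0.0303]
(-0.115, 0.0575, 0.053) [0.0019, -0.005, -0.0053, 0.0223, -0.0022, 0.0589]
(-0.075, 0.0575, 0.053) [0.0019, -0.005, -0.0053, -0.0008, -0.0021, 0.0915]
```

```bash
python3 -m creep '[[[0,0,0,0.02,0,0.014,0.045],[0,-0.005,-0.005,0.042,-0.002,0.03,0.045],[0,-0.005,-0.005,0.032,-0.002,0.045,0.045],[0,-0.005,-0.005,0.0223,-0.002,0.059,0.045],[0,-0.005,-0.005,0.0223,-0.002,0.059,0.045],[0,-0.005,-0.005,0.016,-0.002,0.068,0.045],[0,-0.005,-0.005,0.010,-0.002,0.077,0.045],[0,-0.005,-0.005,0.004,-0.002,0.085,0.045],[0,-0.005,-0.005,0.0,-0.002,0.0905,0.045],[0,-0.005,-0.005,0.0,-0.002,0.0905,0.045]]]'
python3 - <<'E'
from h import *
st(); t=snap('wrist','w10'); t=snap('top','t10')
st()
E
```

```text
clock: 9.9
ee_pos: [0.6197, 0.2434, 0.0535]
tcp_rot: [[0.082, 0.99, -0.113], [0.569, -0.139, -0.811], [-0.818, 0.002, -0.575]]
wrist_force: [-0.4, 0.6, -0.4]
gripper_width: 0.519
9.9 ee [0.6197 0.2434 0.0535] stand [-0.0763  0.0581  0.0535] F [-0.3542  0.6347 -0.4105] q [ 0.5759  1.0427  0.9418 -0.6952  1.8337  0.7746]
[[ 0.0818  0.9903 -0.1127]
 [ 0.5687 -0.1393 -0.8107]
 [-0.8185  0.0022 -0.5745]]
10.0 ee [0.6196 0.244  0.0533] stand [-0.0769  0.0578  0.0533] F [ 0.6981  0.4412 -0.1702] q [ 0.5768  1.0435  0.9408 -0.6952  1.8342  0.7745]
[[ 0.0813  0.9903 -0.1123]
 [ 0.5686 -0.1386 -0.8109]
 [-0.8186  0.0021 -0.5744]]
```

View pics/w10.png

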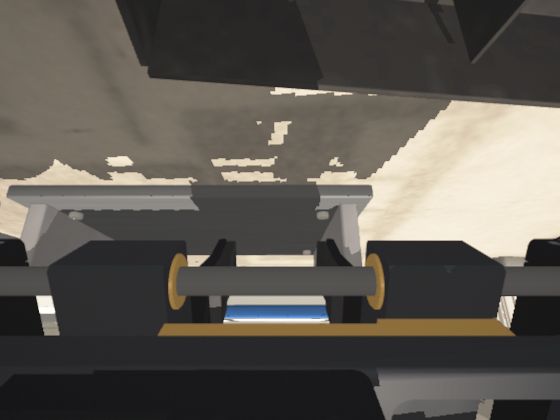

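View pics/t10.png

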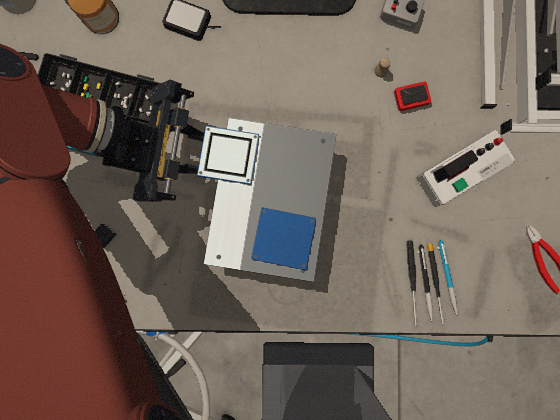

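Run:
```python
from h import *
for p in [(-.077,.060),(-.077,.066),(-.074,.073),(-.070,.080),(-.066,.089),(-.062,.098),(-.0585,.106),(-.055,.114)]: row((p[0],.058,p[1]),35)
```

```text
(-0.077, 0.058, 0.06) [0.0023, -0.001, -0.0009, -0.0054, 0.0001, -0.0039]
(-0.077, 0.058, 0.066) [0.0023, -0.001, -0.0009, -0.0103, 0.0002, -0.0074]
(-0.074, 0.058, 0.073) [0.0023, -0.001, -0.0009, -0.0178, 0.0002, -0.0089]
(-0.07, 0.058, 0.08) [0.0023, -0.001, -0.0009, -0.0258, 0.0002, -0.0097]
(-0.066, 0.058, 0.089) [0.0023, -0.001, -0.0009, -0.0355, 0.0002, -0.0116]
(-0.062, 0.058, 0.098) [0.0023, -0.001, -0.0009, -0.0451, 0.0002, -0.0135]
(-0.0585, 0.058, 0.106) [0.0023, -0.001, -0.0009, -0.0537, 0.0002, -0.0152]
(-0.055, 0.058, 0.114) [0.0023, -0.001, -0.0009, -0.0622, 0.0002, -0.0169]
```

```bash
python3 -m creep '[[[0.002,0,0,-0.0054,0,-0.0039,0.045],[0.002,0,0,-0.0103,0,-0.0074,0.045],[0.002,0,0,-0.014,0,-0.008,0.045],[0.002,0,0,-0.0178,0,-0.0089,0.045],[0.002,0,0,-0.022,0,-0.0093,0.045],[0.002,0,0,-0.0258,0,-0.0097,0.045],[0.002,0,0,-0.031,0,-0.0107,0.045],[0.002,0,0,-0.0355,0,-0.0116,0.045],[0.002,0,0,-0.0355,0,-0.0116,0.045]]]'
python3 - <<'E'
from h import *
st(); t=snap('wrist','w11'); t=snap('top','t11')
cv2.imwrite('pics/c11.png',cv2.resize(t['image'][105:295,130:350,::-1],None,fx=3,fy=3,interpolation=cv2.INTER_CUBIC))
E
```

```text
clock: 10.9
ee_pos: [0.6183, 0.2331, 0.0901]
tcp_rot: [[0.082, 0.99, -0.114], [0.569, -0.141, -0.81], [-0.818, 0.002, -0.575]]
wrist_force: [1.1, 0.9, 0.5]
gripper_width: 0.519
10.9 ee [0.6183 0.2331 0.0901] stand [-0.0659  0.0581  0.0901] F [1.0657 0.8947 0.4847] q [ 0.566   0.9763  0.9802 -0.7048  1.85    0.7495]
[[ 0.0824  0.9901 -0.114 ]
 [ 0.5688 -0.1407 -0.8103]
 [-0.8183  0.0019 -0.5748]]
```

View pics/w11.png

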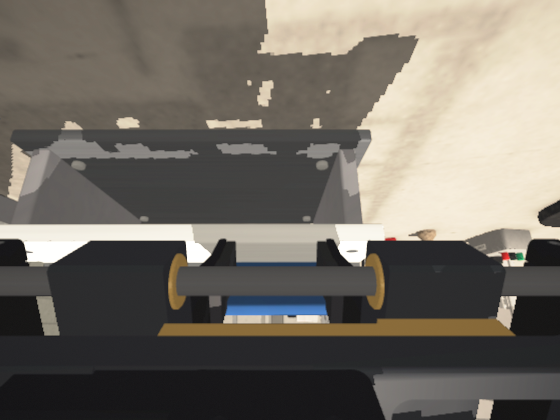

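View pics/c11.png

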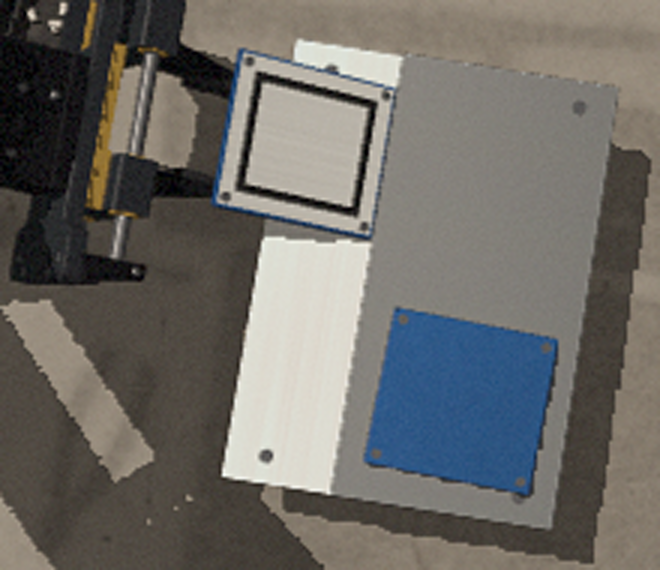

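The cover is hinged at the step and square to it, with both fingers under it. I continue along the arc.

Run:
```python
from h import *
for th in (30,40,50,60,70,80,90,100,110,120):
    t=np.radians(th); print(th,end=' ');row((-.06*np.cos(t)-.0054,.058,.0722+.06*np.sin(t)),35)
```

```text
30 (np.float64(-0.05736152422706632), 0.058, np.float64(0.1022)) [0.0003, -0.0012, -0.0011, -0.0156, 0.0002, -0.0004]
40 (np.float64(-0.05136266658713868), 0.058, np.float64(0.11076725658119235)) [0.0003, -0.0012, -0.0011, -0.026, 0.0002, -0.0004]
50 (np.float64(-0.04396725658119236), 0.058, np.float64(0.11816266658713867)) [0.0003, -0.0012, -0.0011, -0.0363, 0.0002, 0.0014]
60 (np.float64(-0.03540000000000001), 0.058, np.float64(0.1241615242270663)) [0.0003, -0.0012, -0.0011, -0.0462, 0.0002, 0.0049]
70 (np.float64(-0.025921208599540127), 0.058, np.float64(0.1285815572471545)) [0.0003, -0.0012, -0.0011, -0.0552, 0.0002, 0.0101]
80 (np.float64(-0.015818890660015825), 0.058, np.float64(0.13128846518073248)) [0.0003, -0.0012, -0.0011, -0.0632, 0.0002, 0.0169]
90 (np.float64(-0.005400000000000004), 0.058, np.float64(0.13219999999999998)) [0.0003, -0.0012, -0.0011, -0.07, 0.0002, 0.0249]
100 (np.float64(0.005018890660015818), 0.058, np.float64(0.13128846518073248)) [0.0003, -0.0012, -0.0011, -0.0752, 0.0002, 0.0339]
110 (np.float64(0.015121208599540121), 0.058, np.float64(0.1285815572471545)) [0.0003, -0.0012, -0.0011, -0.0788, 0.0002, 0.0437]
120 (np.float64(0.024599999999999983), 0.058, np.float64(0.12416152422706632)) [0.0003, -0.0012, -0.0011, -0.0806, 0.0002, 0.054]
```

```bash
python3 -m creep '[[[0,0,0,-0.008,0,0,0.045],[0,0,0,-0.0156,0,0,0.045],[0,0,0,-0.021,0,0,0.045],[0,0,0,-0.026,0,0,0.045],[0,0,0,-0.031,0,0.0005,0.045],[0,0,0,-0.0363,0,0.0014,0.045],[0,0,0,-0.041,0,0.003,0.045],[0,0,0,-0.0462,0,0.005,0.045],[0,0,0,-0.051,0,0.0075,0.045],[0,0,0,-0.0552,0,0.010,0.045],[0,0,0,-0.0552,0,0.010,0.045]]]'
python3 - <<'E'
from h import *
st(); t=snap('wrist','w12'); t=snap('top','t12')
cv2.imwrite('pics/c12.png',cv2.resize(t['image'][105:295,130:350,::-1],None,fx=3,fy=3,interpolation=cv2.INTER_CUBIC))
for th in (70,80,90,100,110,120):
    t=np.radians(th); print(th,end=' ');row((-.06*np.cos(t)-.0054,.058,.0722+.06*np.sin(t)),35)
E
```

```text
clock: 12.1
ee_pos: [0.6125, 0.193, 0.1292]
tcp_rot: [[0.082, 0.99, -0.115], [0.569, -0.141, -0.81], [-0.819, 0.002, -0.574]]
wrist_force: [0.2, 1.1, 0.4]
gripper_width: 0.519
12.1 ee [0.6125 0.193  0.1292] stand [-0.0254  0.058   0.1292] F [0.2414 1.0915 0.3812] q [ 0.5276  0.8597  1.0948 -0.7269  1.8287  0.7203]
[[ 0.0823  0.99   -0.1146]
 [ 0.5686 -0.1411 -0.8105]
 [-0.8185  0.0015 -0.5745]]
70 (np.float64(-0.025921208599540127), 0.058, np.float64(0.1285815572471545)) [0.0002, -0.0013, -0.0014, 0.0002, 0.0002, 0.0001]
80 (np.float64(-0.015818890660015825), 0.058, np.float64(0.13128846518073248)) [0.0002, -0.0013, -0.0014, -0.0078, 0.0002, 0.0069]
90 (np.float64(-0.005400000000000004), 0.058, np.float64(0.13219999999999998)) [0.0002, -0.0013, -0.0014, -0.0145, 0.0002, 0.0149]
100 (np.float64(0.005018890660015818), 0.058, np.float64(0.13128846518073248)) [0.0002, -0.0013, -0.0014, -0.0198, 0.0002, 0.0239]
110 (np.float64(0.015121208599540121), 0.058, np.float64(0.1285815572471545)) [0.0002, -0.0013, -0.0014, -0.0234, 0.0002, 0.0337]
120 (np.float64(0.024599999999999983), 0.058, np.float64(0.12416152422706632)) [0.0002, -0.0013, -0.0014, -0.0252, 0.0002, 0.044]
```

View pics/w12.png

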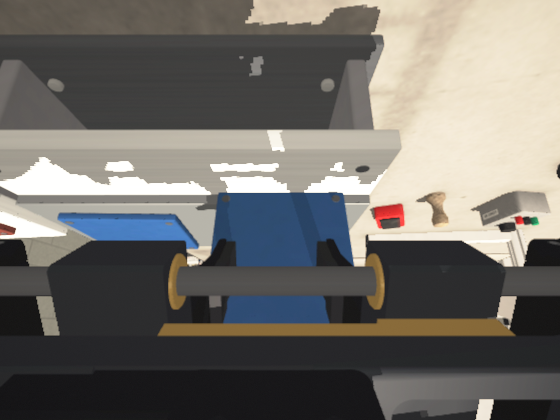

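View pics/c12.png

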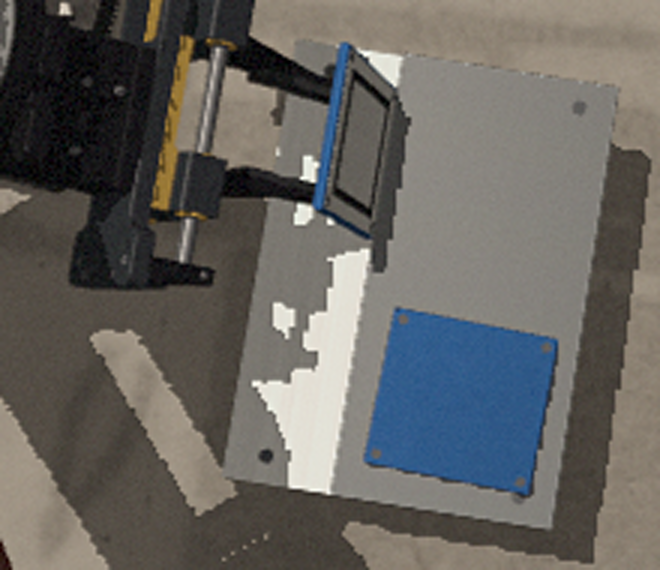

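```bash
python3 -m creep '[[[0,0,0,-0.004,0,0.0035,0.045],[0,0,0,-0.0078,0,0.007,0.045],[0,0,0,-0.011,0,0.011,0.045],[0,0,0,-0.013,0,0.013,0.045],[0,0,0,-0.0145,0,0.015,0.045],[0,0,0,-0.016,0,0.017,0.045],[0,0,0,-0.0175,0,0.0195,0.045],[0,0,0,-0.0185,0,0.0215,0.045],[0,0,0,-0.0198,0,0.024,0.045],[0,0,0,-0.0198,0,0.024,0.045]]]'
python3 - <<'E'
from h import *
st(); t=snap('wrist','w13'); t=snap('top','t13')
cv2.imwrite('pics/c13.png',cv2.resize(t['image'][105:295,130:350,::-1],None,fx=3,fy=3,interpolation=cv2.INTER_CUBIC))
E
```

```text
clock: 13.2
ee_pos: [0.6079, 0.1625, 0.1311]
tcp_rot: [[0.082, 0.99, -0.115], [0.569, -0.141, -0.81], [-0.819, 0.001, -0.574]]
wrist_force: [-0.2, -0.4, -0.5]
gripper_width: 0.517
13.2 ee [0.6079 0.1625 0.1311] stand [0.0055 0.0577 0.1311] F [-0.1737 -0.3582 -0.5088] q [ 0.4967  0.8091  1.1735 -0.7394  1.789   0.7172]
[[ 0.0817  0.99   -0.1148]
 [ 0.5686 -0.1409 -0.8105]
 [-0.8186  0.0009 -0.5744]]
```

View pics/c13.png

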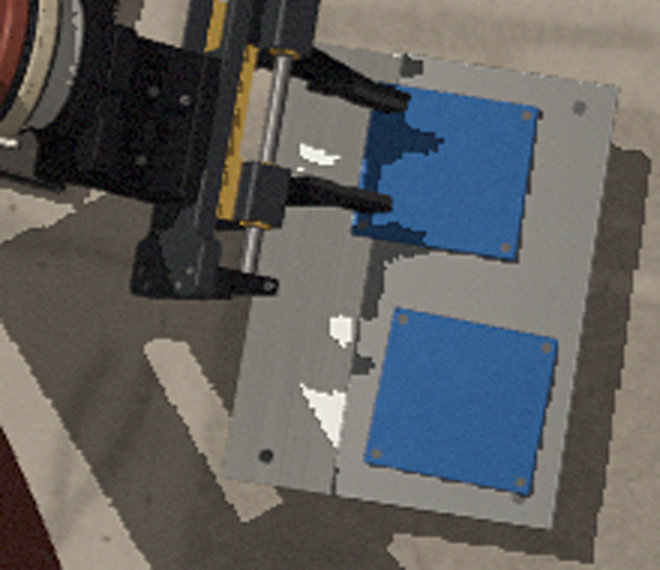

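The cover is flipped, painted side up. Its left edge sits a few mm over the step, so I back off and measure before nudging it fully onto the deck.

```bash
python3 -m creep '[[[0,0,0,0.012,0,-0.0165,0.045],[0,0,0,0.024,0,-0.033,0.045],[0,0,0,0.034,0,-0.049,0.045],[0,0,0,0.034,0,-0.049,0.045]]]'
python3 - <<'E'
from h import *
st(); t=snap('wrist','w14'); t=snap('top','t14')
cv2.imwrite('pics/c14.png',cv2.resize(t['image'][105:295,130:350,::-1],None,fx=3,fy=3,interpolation=cv2.INTER_CUBIC))
im=t['image'];hsv=cv2.cvtColor(im,cv2.COLOR_RGB2HSV)
blue=((hsv[...,0]>100)&(hsv[...,0]<125)&(hsv[...,1]>130)).astype('uint8')
n,l,s,ce=cv2.connectedComponentsWithStats(blue)
for i in range(1,n):
    if s[i,4]>500:
        cs,_=cv2.findContours((l==i).astype('uint8'),0,2); b=cv2.boxPoints(cv2.minAreaRect(np.vstack(cs)))
        print(s[i],[(RS@(ray(t,p,.093)-S0)).round(4).tolist() for p in b])
for x in(-.04,-.03,-.02,-.01,0,.004,.008): row((x,.058,.0955),35)
E
```

```text
clock: 13.7
ee_pos: [0.6165, 0.2241, 0.1314]
tcp_rot: [[0.081, 0.99, -0.112], [0.57, -0.138, -0.81], [-0.818, 0.002, -0.575]]
wrist_force: [-0.1, -0.2, -0.1]
gripper_width: 0.514
13.7 ee [0.6165 0.2241 0.1314] stand [-0.0567  0.0576  0.1314] F [-0.0948 -0.1614 -0.1005] q [ 0.5583  0.9072  1.0116 -0.7171  1.8719  0.7165]
[[ 0.0811  0.9904 -0.1122]
 [ 0.5698 -0.1384 -0.8101]
 [-0.8178  0.0018 -0.5755]]
[ 248  133   61   59 2749] [[-0.0094, 0.018, 0.093], [-0.0093, 0.1024, 0.093], [0.0793, 0.1015, 0.093], [0.0784, 0.0172, 0.093]]
[ 252  208   64   62 2866] [[0.0164, -0.1018, 0.093], [0.0195, -0.0174, 0.093], [0.1089, -0.0211, 0.093], [0.1051, -0.1053, 0.093]]
(-0.04, 0.058, 0.0955) [0.0006, -0.0009, -0.0009, 0.0209, 0.0002, 0.0324]
(-0.03, 0.058, 0.0955) [0.0006, -0.0009, -0.0009, 0.0152, 0.0002, 0.0406]
(-0.02, 0.058, 0.0955) [0.0006, -0.0009, -0.0009, 0.0094, 0.0002, 0.0488]
(-0.01, 0.058, 0.0955) [0.0006, -0.0009, -0.0009, 0.0037, 0.0002, 0.057]
(0, 0.058, 0.0955) [0.0006, -0.0009, -0.0009, -0.0021, 0.0002, 0.0652]
(0.004, 0.058, 0.0955) [0.0006, -0.0009, -0.0009, -0.0044, 0.0002, 0.0684]
(0.008, 0.058, 0.0955) [0.0006, -0.0009, -0.0009, -0.0066, 0.0002, 0.0717]
```

View pics/c14.png

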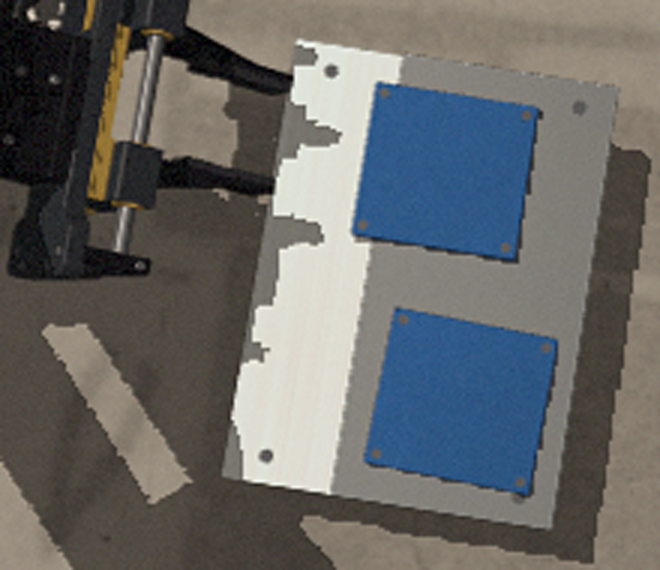

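View pics/w14.png

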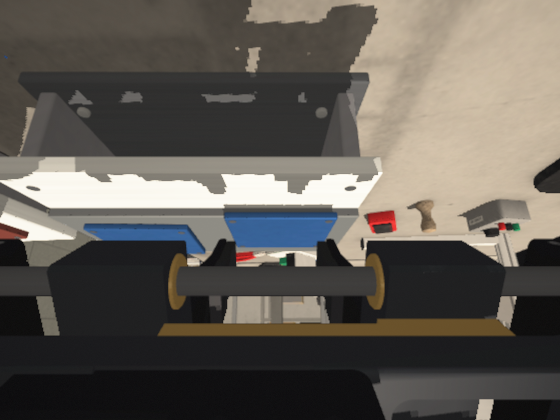

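The cover hangs about 8 mm past the step, so I nudge it inward.

```bash
python3 -m creep '[[[0,0,0,0.020,0,0.030,0.045],[0,0,0,0.018,0,0.036,0.045],[0,0,0,0.0152,0,0.0406,0.045],[0,0,0,0.0123,0,0.0447,0.045],[0,0,0,0.0094,0,0.0488,0.045],[0,0,0,0.0065,0,0.0529,0.045],[0,0,0,0.0037,0,0.057,0.045],[0,0,0,0.0008,0,0.0611,0.045],[0,0,0,-0.0021,0,0.0652,0.045],[0,0,0,-0.0044,0,0.0684,0.045],[0,0,0,-0.0066,0,0.0717,0.045],[0,0,0,-0.0066,0,0.0717,0.045],[0,0,0,-0.004,0,0.068,0.045],[0,0,0,0.0037,0,0.057,0.045],[0,0,0,-0.002,0,0.02,0.045],[0,0,0,-0.002,0,-0.01,0.045],[0,0,0,-0.002,0,-0.05,0.045],[0,0,0,-0.002,0,-0.05,0.045]]]'
cat > chk.py <<'E'
from h import *
import sys
st(); k=sys.argv[1]; t=snap('top','t'+k)
cv2.imwrite('pics/c%s.png'%k,cv2.resize(t['image'][105:295,130:350,::-1],None,fx=3,fy=3,interpolation=cv2.INTER_CUBIC))
im=t['image'];hsv=cv2.cvtColor(im,cv2.COLOR_RGB2HSV)
blue=((hsv[...,0]>100)&(hsv[...,0]<125)&(hsv[...,1]>130)).astype('uint8')
n,l,s,ce=cv2.connectedComponentsWithStats(blue)
for i in range(1,n):
    if s[i,4]>500:
        cs,_=cv2.findContours((l==i).astype('uint8'),0,2); b=cv2.boxPoints(cv2.minAreaRect(np.vstack(cs)))
        print(s[i],[(RS@(ray(t,p,.093)-S0)).round(4).tolist() for p in b])
for lab in('plate_wrong_center','plate_right_center'): print(lab,[(d['point'],d['conf']) for d in arm.spot_in(t,lab)])
E
python3 chk.py 15
```

```text
clock: 15.6
ee_pos: [0.6229, 0.2659, 0.1648]
tcp_rot: [[0.084, 0.991, -0.108], [0.572, -0.137, -0.809], [-0.816, 0.006, -0.578]]
wrist_force: [0.1, 0.5, 2.2]
gripper_width: 0.52
15.6 ee [0.6229 0.2659 0.1648] stand [-0.099   0.0581  0.1648] F [0.1277 0.5453 2.2282] q [ 0.5964  0.9471  0.8781 -0.7179  1.9613  0.6829]
[[ 0.0839  0.9906 -0.1081]
 [ 0.5722 -0.1367 -0.8087]
 [-0.8158  0.006  -0.5783]]
[ 258  134   62   59 2763] [[0.0077, 0.0175, 0.093], [0.007, 0.1018, 0.093], [0.0966, 0.1021, 0.093], [0.0966, 0.0178, 0.093]]
[ 252  208   64   62 2868] [[0.0164, -0.1018, 0.093], [0.0195, -0.0174, 0.093], [0.1089, -0.0211, 0.093], [0.1051, -0.1053, 0.093]]
plate_wrong_center [([285.4, 162.4], 0.65)]
plate_right_center [([284.6, 239.8], 0.69)]
```

View pics/c15.png

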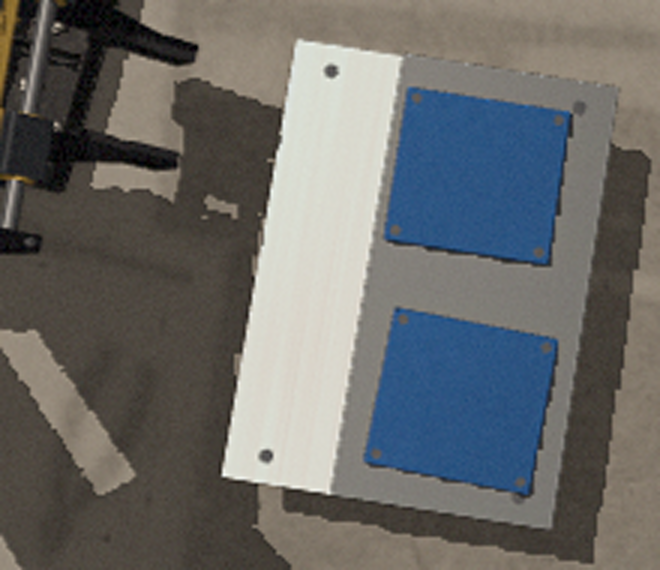

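Both covers are blue side up on the deck and the fingers are clear. The other cover measures the same as before. I let the arm settle and hand in.

```bash
python3 -m creep '[[[0,0,0,0,0,-0.01,0.045],[0,0,0,0,0,-0.01,0.045],[0,0,0,0,0,-0.01,0.045],[0,0,0,0,0,-0.01,0.045]]]'
python3 chk.py 16 && python3 -c "
from cell import arm
print(arm.hand_in())"
```

```text
clock: 16.15
ee_pos: [0.6226, 0.2688, 0.1657]
tcp_rot: [[0.08, 0.99, -0.115], [0.568, -0.14, -0.811], [-0.819, -0.001, -0.573]]
wrist_force: [-0.2, -0.4, -0.3]
gripper_width: 0.516
16.15 ee [0.6226 0.2688 0.1657] stand [-0.1018  0.0574  0.1657] F [-0.1628 -0.3563 -0.2748] q [ 0.5987  0.959   0.8599 -0.719   1.9763  0.6764]
[[ 0.0797  0.9901 -0.1151]
 [ 0.5678 -0.14   -0.8112]
 [-0.8193 -0.0007 -0.5734]]
[ 259  134   61   59 2757] [[0.0078, 0.0175, 0.093], [0.0071, 0.1019, 0.093], [0.0964, 0.1022, 0.093], [0.0965, 0.0178, 0.093]]
[ 252  208   64   62 2867] [[0.0164, -0.1015, 0.093], [0.0195, -0.0174, 0.093], [0.1089, -0.0211, 0.093], [0.1051, -0.105, 0.093]]
plate_wrong_center [([287.4, 163.7], 0.91)]
plate_right_center [([283.8, 238.7], 0.57)]
the job is handed in; nothing more can be done
None
```

The far cover, which was inside up, now lies painted side up on the grey deck, and I handed the job in at about 16 s of the 48 s allowed.

- **How it went:** I pushed the cover off the deck with the two open fingers until it dropped onto the ledge with its edge overhanging. Then I tilted the tool, got both fingers under that edge and turned the cover over at the step. It came down about 8 mm out over the ledge, so I nudged it back fully onto the deck.
- **Last checks:** In the top view both covers are blue side up. The turned one spans about 7 to 97 mm from the step, all of it on the deck. The other cover measured within 1 mm of its position before the turn. The fingers were clear of everything, and every wrist force I read was at most about 3 N; forces were only read between moves.
- **What disagreed:**
  - The push overshot, leaving a gap of about 6 mm to the step on the ledge. It closed as the cover was lifted.
  - Images gave the covers about 89 mm across the step and 84 mm along it, against the stated 85 and 90 mm. This made no difference to the job.
  - I did not take a separate side view to confirm the cover is flat. I judged that from the top view and the wrist view after the turn.

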